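# Put extrusion offcuts away by length in sprung lanes

## Robot

A 6-joint arm with a two-finger parallel gripper is mounted at the origin on the work surface. World frame = base frame: x ahead of the robot, y to its left, z up, the work surface at z = 0. Lengths are in m, angles in degrees, forces in N, time in s.
With the tool pointing down it reaches from about 0.25 to 0.775 m from the base axis. Payload 8.9 kg.
Tool frame: the origin (TCP) lies midway between the tips of the shut fingers; the grasp point (between the pads) lies bot.pinch_z behind it (bot.pinch_z is the distance from the TCP to the grasp point, in m); y points along the fingers, z is the direction in which the jaws open and shut, and the axes are right-handed (so a half turn about y gives the same grasp; the last joint's range is limited). The gripper opens to 85 mm and grips with 20 to 120 N. Pads are 22 mm wide; open, the fingers measure 114 mm over their backs; the gripper's body (76 mm by 85 mm) begins 54 mm behind the grasp point. The pads swing forward as they close: fully open they stand 13 mm farther back than shut.
Start: joints at [-7.981, 16.656, -8.789, 64.555, 0, 82.019], TCP at [0.525, 0, 0.231] pointing down, gripper open.
Joint ranges: [-144.48, 144.48], [-52.06, 99.96], [-74.48, 78.29], [-112.23, 115.85], [-86.99, 84.42], [-180, 180]. Speed limits (degrees/s): [127.2, 127.2, 159.86, 180, 180, 180].

## Interface

Orientations are given as [roll, pitch, yaw] about the fixed x, y, z axes, in that order (R = Rz(yaw) Ry(pitch) Rx(roll)).
In Python, from station import bot gives the robot as it stands. Calls block until the motion is done:
- bot.goto(position, orientation): joint-space move of the TCP to a pose.
- bot.move_straight(position, vel=0.15, frame=None, contact_N=None): straight line of the TCP; frame=None keeps the orientation; vel is the mean speed in m/s. With contact_N (N) it stops when the force on the tool has changed by that much, and returns True; else False.
- bot.move_j(angles): joint-space move.
- bot.ungrasp() and bot.close(): open the fingers fully, or close them until they stop; the grip force is fixed at half the most.
- bot.sleep(seconds).
- bot.ik(position, orientation): joint angles nearest the present ones, or None.
- bot.state(): the state.
- bot.grab_frame(name): name is "scene" or "side" or "wrist"; returns the picture (400x640x3 uint8, red, green, blue); there is no depth.
- bot.calibration(name): a dict with "K" (3x3 intrinsics, pixels), "view" (4x4, takes a point from world to camera coordinates). Camera axes: x right, y down, z forward; pixel columns grow to the right and rows downward; lengths in m; the calibration is good to about 2 mm. The wrist camera is an equidistant fisheye: a pixel r from the principal point sees the ray r / f radians off the axis. A picture is of the moment at which its call begins: read the wrist's pose just before it. calibration takes no time and is no camera call; for the wrist camera it gives the pose at the moment of the call.
A pose or a line that the arm cannot do raises bot.PlanningError and nothing moves.
- bot.hand_in(): hands the job in, once; it reports no verdict.
Trained networks look in the newest picture that a camera, given by its name, has taken for a name from the list of things; names that differ only in an ending like _2 or _b are one class to them, and where a whole thing is asked for, a point or a joint stands for the part that bears it (a point fixed in the world has none). Each returns a list of dicts, best first, with "conf" (0 to 1); they miss things now and then, are a little off and sometimes report something else, mostly with a low value. They report only what shows in the picture. A call takes as long as a camera call. They do not tell look-alikes from the thing itself.
- bot.search_frame(camera, query): "extent" ([left, top, right, bottom] in pixels, round what is visible of it).
- bot.masks_of(camera, query): "pixels" (400x640 bool, what is visible of it) and "extent" ([left, top, right, bottom] in pixels, round what is visible of it).
The state is a dict: "clock": time; "joint_positions": joint angles; "dq": joint speeds; "effort": joint torques, N m; "tcp_pos": TCP position; "tcp_rot": TCP orientation; "wrist_force": force on the tool from outside, world axes, zero at the start; "ft_torque": the same for the moment, N m; "finger_gap": finger opening in m.
Only numpy, scipy, OpenCV 4.12 (cv2) and the standard library are available. Lean on these libraries where they do the work, as an engineer would, in place of code of your own. Each camera call takes 0.05 s, during which the arm holds its last target.

## Task

Put the three aluminium extrusion offcuts away, each in the printed storage lane made for its own length: feed it in at the mouth and push it home against the sprung buffer until the lane's hook has snapped in behind its tail and holds it there. Feel your way and don't ram them, and leave the other things on the bench where they are.

Things in the scene. Friction and masses are not known exactly. Their poses are not given: they have to be found in the camera images.
- bar_short: the short offcut: bare aluminium T-slot extrusion, 30 x 30 mm square, 90 mm long, about 72 g, lying on the bench. Origin at its centre (15 mm up), x along its length, z up at the start; both ends alike. The three offcuts look alike but for their length (90, 120, 150 mm)
- bar_medium: the medium offcut: bare aluminium T-slot extrusion, 30 x 30 mm square, 120 mm long, about 96 g, lying on the bench. Origin at its centre (15 mm up), x along its length, z up at the start; both ends alike. The three offcuts look alike but for their length (90, 120, 150 mm)
- bar_long: the long offcut: bare aluminium T-slot extrusion, 30 x 30 mm square, 150 mm long, about 120 g, lying on the bench. Origin at its centre (15 mm up), x along its length, z up at the start; both ends alike. The three offcuts look alike but for their length (90, 120, 150 mm)
- lane_short: the short lane, for the 90 mm offcut: dark printed channel, fixed, without a floor (the offcut slides on the bench), 103 mm long. Origin on the bench, mid-width, on the mouth line, where a held offcut's tail end stays; x points into the lane, y to its left, z up. The lanes lie side by side 62 mm apart in any order, mouths level
- lane_medium: the medium lane, for the 120 mm offcut: dark printed channel, fixed, without a floor (the offcut slides on the bench), 133 mm long. Origin on the bench, mid-width, on the mouth line, where a held offcut's tail end stays; x points into the lane, y to its left, z up. The lanes lie side by side 62 mm apart in any order, mouths level
- lane_long: the long lane, for the 150 mm offcut: dark printed channel, fixed, without a floor (the offcut slides on the bench), 163 mm long. Origin on the bench, mid-width, on the mouth line, where a held offcut's tail end stays; x points into the lane, y to its left, z up. The lanes lie side by side 62 mm apart in any order, mouths level
- hook_short_nose (a point): lane_short: where its hook's nose is when sprung in: right of the mouth (y -10.5 mm), 2 to 13 mm above the bench, holding face on the mouth line; its slanted entry ramp starts 30 mm before the line. On the left (y +16.5 mm) a fence, flared at its start 36 mm before the line. Both are at most 13 mm high until 12 mm past the line, so a fingertip kept over 14 mm up clears them
- hook_medium_nose (a point): lane_medium: where its hook's nose is when sprung in: right of the mouth (y -10.5 mm), 2 to 13 mm above the bench, holding face on the mouth line; its slanted entry ramp starts 30 mm before the line. On the left (y +16.5 mm) a fence, flared at its start 36 mm before the line. Both are at most 13 mm high until 12 mm past the line, so a fingertip kept over 14 mm up clears them
- hook_long_nose (a point): lane_long: where its hook's nose is when sprung in: right of the mouth (y -10.5 mm), 2 to 13 mm above the bench, holding face on the mouth line; its slanted entry ramp starts 30 mm before the line. On the left (y +16.5 mm) a fence, flared at its start 36 mm before the line. Both are at most 13 mm high until 12 mm past the line, so a fingertip kept over 14 mm up clears them
- buffer_short_face (a point): lane_short: mid-face of the sprung buffer at its far end when at rest, 87 mm past the mouth line. It yields 7 mm with 2 to 5 N (offcut's tail then 4 mm past the line), then is solid. Lane inside 33 mm wide, walls 36 mm high from 12 mm past the mouth line on, with lips 5 mm over both top edges, underside 32.8 mm up: an offcut enters endwise only
- buffer_medium_face (a point): lane_medium: mid-face of the sprung buffer at its far end when at rest, 117 mm past the mouth line. It yields 7 mm with 2 to 5 N (offcut's tail then 4 mm past the line), then is solid. Lane inside 33 mm wide, walls 36 mm high from 12 mm past the mouth line on, with lips 5 mm over both top edges, underside 32.8 mm up: an offcut enters endwise only
- buffer_long_face (a point): lane_long: mid-face of the sprung buffer at its far end when at rest, 147 mm past the mouth line. It yields 7 mm with 2 to 5 N (offcut's tail then 4 mm past the line), then is solid. Lane inside 33 mm wide, walls 36 mm high from 12 mm past the mouth line on, with lips 5 mm over both top edges, underside 32.8 mm up: an offcut enters endwise only
- hook_short (a joint): spring hook of lane_short, rad: 0 sprung in; grows as it is pushed aside to the right, 0.05 to 0.09 while an offcut slides past. It gives way by itself to an offcut pushed in (4 to 10 N felt) and springs back behind the tail once that is past the mouth line; let go short of it, the offcut is not held
- hook_medium (a joint): spring hook of lane_medium, rad: 0 sprung in; grows as it is pushed aside to the right, 0.05 to 0.09 while an offcut slides past. It gives way by itself to an offcut pushed in (4 to 10 N felt) and springs back behind the tail once that is past the mouth line; let go short of it, the offcut is not held
- hook_long (a joint): spring hook of lane_long, rad: 0 sprung in; grows as it is pushed aside to the right, 0.05 to 0.09 while an offcut slides past. It gives way by itself to an offcut pushed in (4 to 10 N felt) and springs back behind the tail once that is past the mouth line; let go short of it, the offcut is not held
- bracket: bystander, leave alone: printed grey corner bracket, 75 x 60 mm, 46 mm high, among the offcuts; origin at its underside
- phone: bystander, leave alone: black phone, 150 x 72 x 8 mm; origin at its underside
- calipers: bystander, leave alone: steel calipers, 230 mm long, 14 mm thick; origin at its underside
- driver: bystander, leave alone: black-handled screwdriver, 190 mm long; origin at its underside
- tape: bystander, leave alone: roll of tape, 94 mm across, 19 mm high; origin at its underside
Mind the look-alikes: they are no part of the job. What is shaped like the bar_long but brown is not meant.

How it is judged:
By the outcome, as a careful person would: the job done as asked, in the order asked, and still so for the second after the job is handed in, with the robot touching nothing.
It also fails if it takes over 72 s, if anything falls off the work surface, if the arm or the gripper's body presses on something with over 40 N, if the wrist force passes 120 N, or if a joint passes its speed limit or range.

## Working session

There is one attempt and no reset: what is moved stays moved. The work goes in short steps, each a Python script; the robot and the scene stay as the last script left them, time stands still between calls to the robot, and variables do not carry over. Pictures are saved under pics/ and viewed, and the job is handed in when it is done.

```bash
mkdir -p pics; ls; python3 - <<'E'
from station import bot
import cv2,numpy as np
for n in ["scene","side","wrist"]:
    f=bot.grab_frame(n); cv2.imwrite(f"pics/{n}0.png",f[:,:,::-1])
    c=bot.calibration(n); print(n,np.round(c["K"],1).tolist(),np.round(c["view"],3).tolist())
s=bot.state(); print(s, bot.pinch_z)
E
```

```text
pics
scene [[371.0, 0.0, 317.8], [0.0, 371.0, 201.7], [0.0, 0.0, 1.0]] [[-0.73, 0.683, -0.005, 0.357], [0.545, 0.578, -0.607, -0.243], [-0.412, -0.446, -0.795, 1.296], [0.0, 0.0, 0.0, 1.0]]
side [[434.1, 0.0, 321.5], [0.0, 434.1, 199.6], [0.0, 0.0, 1.0]] [[0.796, -0.605, -0.009, -0.414], [-0.378, -0.486, -0.788, 0.239], [0.472, 0.631, -0.616, 1.026], [0.0, 0.0, 0.0, 1.0]]
wrist [[309.7, 0.0, 318.6], [0.0, 309.7, 204.6], [0.0, 0.0, 1.0]] [[1.0, 0.0, -0.002, -0.525], [0.001, -0.962, 0.271, -0.035], [-0.001, -0.271, -0.962, 0.379], [0.0, 0.0, 0.0, 1.0]]
{'clock': 0.15, 'joint_positions': array([-7.98081345e+00,  1.66821312e+01, -8.82051024e+00,  6.45554628e+01,
        5.48426636e-04,  8.20169469e+01]), 'dq': array([-0.07306628, -0.14662149,  0.02029857,  0.06721504, -0.06238796,
        0.05812112]), 'effort': array([ 1.43475558e-03, -5.37369597e+01,  3.31521606e+01,  1.14745408e-02,
       -1.60248046e-04, -2.47105180e-05]), 'tcp_pos': array([5.24665804e-01, 5.82872057e-05, 2.30862713e-01]), 'tcp_rot': array([-9.00574650e+01,  8.61264322e-03, -8.99977650e+01]), 'wrist_force': array([-0.17452529,  0.57149455,  0.40422896]), 'ft_torque': array([-0.0049639 ,  0.03359683, -0.02244981]), 'finger_gap': 0.08546212218006707} 0.0187
```

View pics/scene0.png

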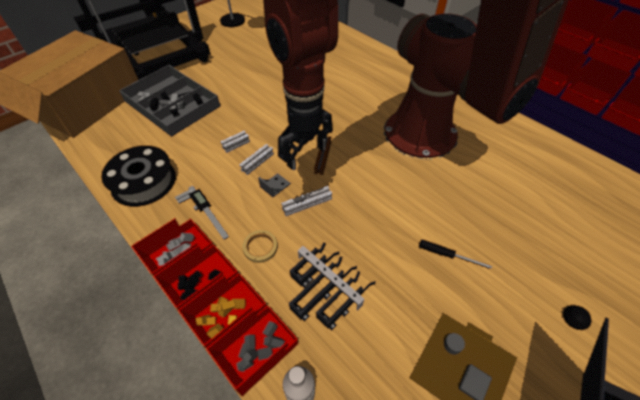

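View pics/side0.png

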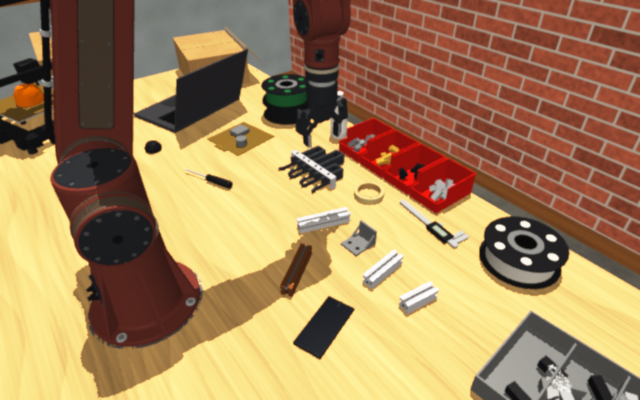

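View pics/wrist0.png

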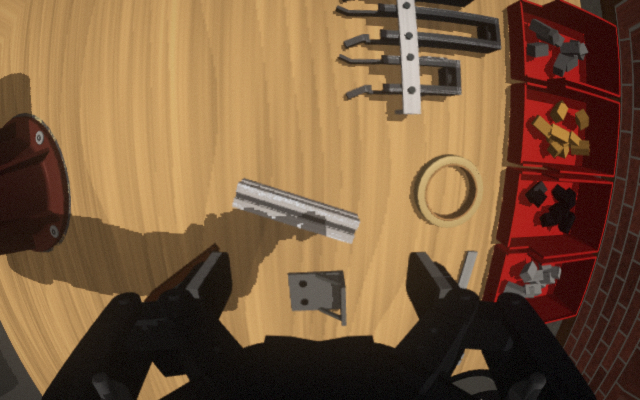

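The start view shows the lanes up-right in the wrist image, around (400,60), with mouths facing the robot. The long-looking bar is at (295,210) with the bracket just below it. The other bars are hidden, so I'll get two closer views.

```bash
cat > h.py <<'E'
from station import bot
import cv2,numpy as np
def save(n,f): cv2.imwrite(f"pics/{n}.png",np.ascontiguousarray(f[:,:,::-1]))
def ray(cam,uv,c=None):
    c=c or bot.calibration(cam); K=np.array(c["K"]);V=np.array(c["view"])
    uv=np.atleast_2d(uv).astype(float)
    a=(uv-K[[0,1],2])/K[[0,1],[0,1]]
    if cam=="wrist":
        r=np.linalg.norm(a,axis=1,keepdims=True)+1e-12
        d=np.c_[a/r*np.sin(r),np.cos(r)]
    else: d=np.c_[a,np.ones(len(a))]
    return -V[:3,:3].T@V[:3,3], d@V[:3,:3]
def toplane(cam,uv,z,c=None):
    o,d=ray(cam,uv,c); return o+d*((z-o[2])/d[:,2])[:,None]
def proj(cam,P,c):
    K=np.array(c["K"]);V=np.array(c["view"]);p=np.atleast_2d(P)@V[:3,:3].T+V[:3,3]
    if cam=="wrist":
        rho=np.hypot(p[:,0],p[:,1])+1e-12;th=np.arctan2(rho,p[:,2]);a=p[:,:2]/rho[:,None]*th[:,None]
    else:a=p[:,:2]/p[:,2:]
    return a*K[[0,1],[0,1]]+K[[0,1],2]
def topdown(f,c,x0,x1,y0,y1,z=0.,s=0.0005):
    # rows: x decreasing downward?  columns: y decreasing to right (robot's view), rows: x decreasing downward
    ys=np.arange(y1,y0,-s);xs=np.arange(x1,x0,-s)
    X,Y=np.meshgrid(xs,ys,indexing="ij")
    uv=proj("wrist",np.c_[X.ravel(),Y.ravel(),np.full(X.size,z)],c).astype(np.float32)
    return cv2.remap(f,uv[:,0].reshape(X.shape),uv[:,1].reshape(X.shape),cv2.INTER_CUBIC)
E
python3 - <<'E'
from h import *
import pickle
out={}
for n,p in (("B",[0.5,-0.02,0.3]),("L",[0.5,0.17,0.26])):
    try: bot.goto(p,[-90,0,-90])
    except Exception as e: print(n,e); continue
    c=bot.calibration("wrist"); f=bot.grab_frame("wrist"); save("w"+n,f); out[n]=(c,f)
    for q in (["bar_short","bar_medium","bar_long","bracket"] if n=="B" else ["lane_short","lane_medium","lane_long","hook_short_nose"]):
        r=bot.search_frame("wrist",q)
        print(q,[(round(x["conf"],2),np.round(x["extent"]).tolist()) for x in r[:4]])
pickle.dump(out,open("v.pkl","wb")); print(bot.state()["clock"])
E
```

```text
bar_short [(0.7, [350.0, 56.0, 458.0, 91.0]), (0.57, [450.0, 220.0, 472.0, 281.0])]
bar_medium []
bar_long [(0.84, [176.0, 215.0, 255.0, 280.0]), (0.79, [257.0, 158.0, 371.0, 210.0])]
bracket [(0.81, [305.0, 237.0, 362.0, 285.0]), (0.65, [352.0, 9.0, 486.0, 52.0])]
lane_short [(0.8, [357.0, 183.0, 462.0, 227.0])]
lane_medium [(0.66, [354.0, 98.0, 483.0, 136.0])]
lane_long [(0.92, [353.0, 137.0, 499.0, 182.0])]
hook_short_nose [(0.68, [353.0, 182.0, 462.0, 230.0])]
1.85
```

View pics/wB.png

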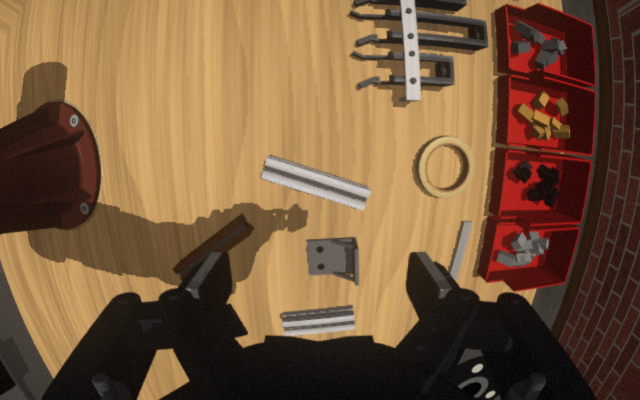

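View pics/wL.png

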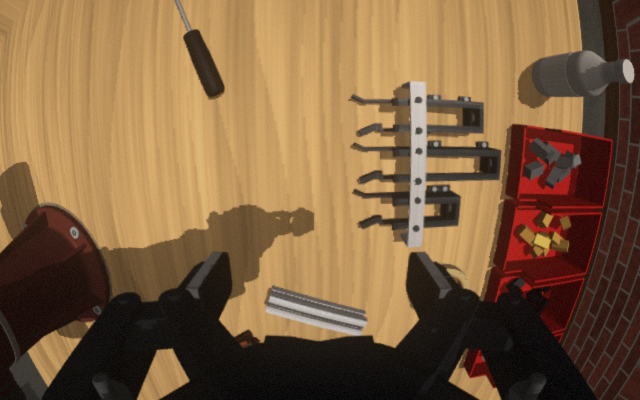

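wL shows three lanes, top to bottom: medium (y highest), long, short. Each has a fence and a hook on its left, and a white bridge crosses all of them at column 417. wB shows the 150 mm bar at (315,182) and another bar at (318,320). The brown decoy is at (212,245). I still need the third bar.

```bash
python3 - <<'E'
from h import *
import pickle
out=pickle.load(open("v.pkl","rb"))
bot.goto([0.5,-0.22,0.3],[-90,0,-90])
c=bot.calibration("wrist"); f=bot.grab_frame("wrist"); save("wB2",f); out["B2"]=(c,f)
pickle.dump(out,open("v.pkl","wb")); print(bot.state()["clock"])
c,f=out["L"]
t=topdown(f,c,0.5,0.78,0.1,0.32,0.013,0.0005)
save("topL13",t)
t=topdown(f,c,0.5,0.78,0.1,0.32,0.036,0.0005)
save("topL36",t)
E
```

```text
3.3583
```

View pics/wB2.png

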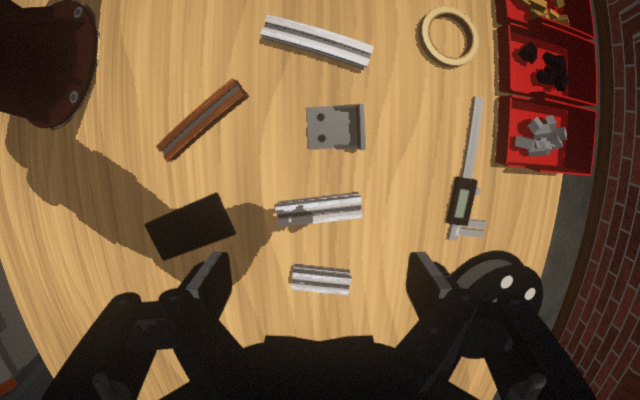

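View pics/topL13.png

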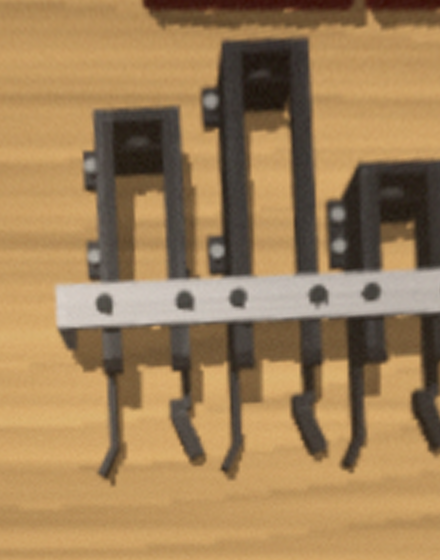

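View pics/topL36.png

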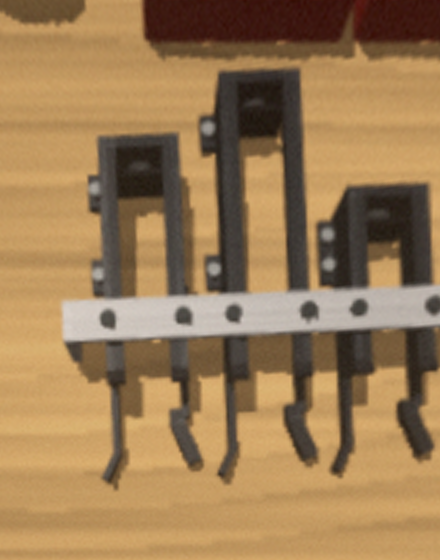

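The third bar is at (320,280) in wB2, and the middle one is at (320,208). The lane order is medium, long, short from +y to −y. Next I'll take a closer lane view and get bar masks.

```bash
python3 - <<'E'
from h import *
import pickle
out=pickle.load(open("v.pkl","rb"))
c,f=out["B2"]
for i,q in enumerate(["bar_short","bar_medium","bar_long"]):
    r=bot.masks_of("wrist",q)
    print(q,[(round(x["conf"],2),np.round(x["extent"]).tolist()) for x in r])
    out["m_"+q]=[x["pixels"] for x in r]
bot.goto([0.60,0.10,0.2],[-90,0,-90])
c=bot.calibration("wrist"); f=bot.grab_frame("wrist"); save("wL2",f); out["L2"]=(c,f)
c2=bot.calibration("scene")
pickle.dump(out,open("v.pkl","wb")); print(bot.state()["clock"])
big=cv2.resize(f[0:300,200:600],(800,600),interpolation=cv2.INTER_CUBIC); save("wL2z",big)
# bar fits
from scipy.optimize import minimize
c,f=out["B2"]
def sil(p,L):
    x,y,th=p; cs,sn=np.cos(th),np.sin(th)
    P=np.array([[x+cs*a*L/2-sn*b*.015,y+sn*a*L/2+cs*b*.015,z] for a in(-1,1) for b in(-1,1) for z in(0,.03)])
    h=cv2.convexHull(proj("wrist",P,c).astype(np.float32))
    m=np.zeros((400,640),np.uint8); cv2.fillConvexPoly(m,np.round(h*16).astype(np.int32),1,shift=4); return m>0
for q in ["bar_short","bar_medium","bar_long"]:
  for m in out["m_"+q]:
    vv,uu=np.nonzero(m); w=toplane("wrist",np.c_[uu,vv],.02,c)[:,:2]
    ctr=w.mean(0); ev,E=np.linalg.eigh(np.cov((w-ctr).T)); th=np.arctan(E[1,1]/E[0,1])
    res=[]
    for L in(.09,.12,.15):
        fun=lambda p:-(sil(p,L)&m).sum()/(sil(p,L)|m).sum()
        p0=np.r_[ctr,th]
        r=minimize(fun,p0,method="Nelder-Mead",options=dict(initial_simplex=p0+np.array([[0,0,0],[.006,0,0],[0,.006,0],[0,0,.08]])))
        res.append((round(-r.fun,3),L,np.round([r.x[0],r.x[1],np.degrees(r.x[2])],4).tolist()))
    print(q,sorted(res)[::-1][:2])
E
```

```text
bar_short [(0.87, [291.0, 266.0, 352.0, 295.0])]
bar_medium [(0.88, [275.0, 190.0, 364.0, 227.0])]
bar_long [(0.94, [159.0, 81.0, 253.0, 161.0]), (0.63, [260.0, 16.0, 375.0, 71.0])]
4.875
bar_short [(np.float64(0.936), 0.09, [0.5048, -0.3927, -7.5192]), (np.float64(0.709), 0.12, [0.5063, -0.3928, -6.2254])]
bar_medium [(np.float64(0.97), 0.12, [0.5011, -0.2771, 6.516]), (np.float64(0.786), 0.15, [0.5065, -0.2766, 6.5625])]
bar_long [(np.float64(0.935), 0.15, [0.3311, -0.1444, 35.9833]), (np.float64(0.817), 0.12, [0.3368, -0.1408, 35.462])]
bar_long [(np.float64(0.932), 0.15, [0.4983, -0.0373, -18.7496]), (np.float64(0.793), 0.12, [0.506, -0.0406, -18.2851])]
```

View pics/wL2z.png

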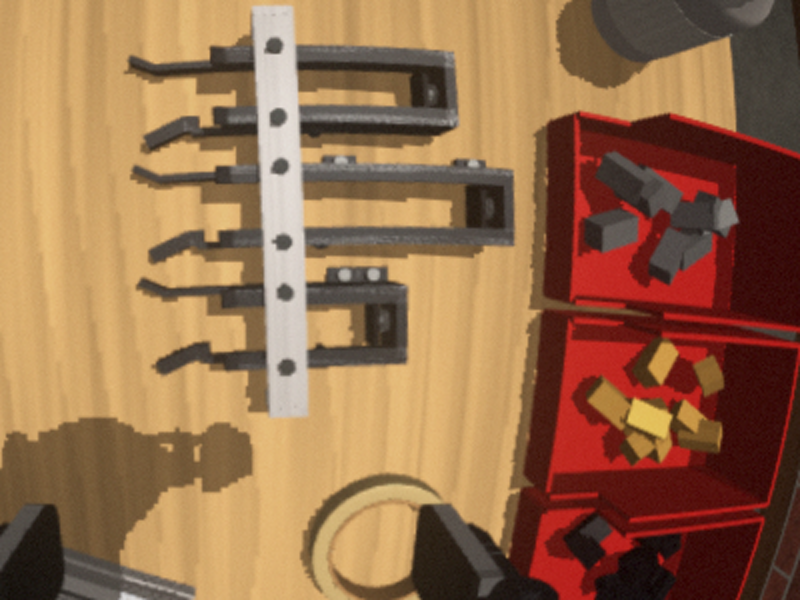

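The lanes show clearly. I'll fit their pose from back corners, wall fronts and fence/hook tips.

```bash
python3 - <<'E'
from h import *
import pickle
from scipy.optimize import least_squares
out=pickle.load(open("v.pkl","rb")); c,f=out["L2"]
Ls={"m":.133,"l":.163,"s":.103}; k={"m":1,"l":0,"s":-1}
px={}
px["m"]=dict(bl=(455,52),br=(457,124),fl=(211,52),fr=(214,113),fe=(130,63),hk=(148,143))
px["l"]=dict(bl=(513,170),br=(513,241),fl=(216,171),fr=(219,236),fe=(134,172),hk=(151,254))
px["s"]=dict(bl=(406,286),br=(407,358),fl=(222,293),fr=(222,354),fe=(140,284),hk=(158,367))
def model(p,full=False):
    x0,y0,th,w,z=p[:5]; r=[];lab=[]
    cs,sn=np.cos(th),np.sin(th)
    for n in "mls":
        off=.062*k[n]
        loc={"bl":(Ls[n],off+w,z),"br":(Ls[n],off-w,z),"fl":(.012,off+.0165+p[5],.036),"fr":(.012,off-.0165-p[5],.036),"fe":(-.036,off+p[6],.013),"hk":(-.030,off+p[7],.013)}
        for q,(a,b,zz) in loc.items():
            P=[x0+cs*a-sn*b,y0+sn*a+cs*b,zz]
            uv=np.array(px[n][q])/2+[200,0]
            d=proj("wrist",P,c)[0]-uv
            r+=list(d);lab.append((n+q,np.round(d,1).tolist()))
    return lab if full else np.array(r)
s=least_squares(lambda p:np.r_[model(p),(p[4]-.036)/.004],[.578,.19,.03,.022,.036,.0,.02,-.02],loss="soft_l1",x_scale=[.01,.01,.05,.01,.01,.01,.01,.01])
print(np.round(s.x,4),np.degrees(s.x[2])); print(model(s.x,True))
# overlay
x0,y0,th=s.x[:3]; g=cv2.resize(f[0:300,200:600],(800,600),interpolation=cv2.INTER_CUBIC)
for n in "mls":
    off=.062*k[n]
    for b in(-.0165,.0165):
      for z in (0,.036):
        L=np.array([[x0+np.cos(th)*a-np.sin(th)*(off+b),y0+np.sin(th)*a+np.cos(th)*(off+b),z] for a in np.linspace(0,Ls[n],40)])
        u=(proj("wrist",L,c)-[200,0])*2
        cv2.polylines(g,[np.round(u).astype(np.int32)],False,(0,255,0) if z else (255,0,255),1)
save("ovL",g)
E
```

```text
[ 5.822e-01  1.854e-01  3.640e-02  1.890e-02  3.640e-02 -4.000e-04
  2.100e-02 -2.430e-02] 2.0843867700655085
[('mbl', [-0.7, -0.1]), ('mbr', [0.5, -1.6]), ('mfl', [2.8, -0.4]), ('mfr', [2.4, -0.4]), ('mfe', [-1.1, -0.7]), ('mhk', [-3.4, -1.3]), ('lbl', [-0.3, 0.0]), ('lbr', [0.1, 0.2]), ('lfl', [2.6, -0.3]), ('lfr', [2.3, -0.4]), ('lfe', [-1.4, -0.1]), ('lhk', [-2.3, 0.4]), ('sbl', [-0.0, -0.1]), ('sbr', [-1.0, 0.4]), ('sfl', [2.0, 1.0]), ('sfr', [3.3, 2.3]), ('sfe', [-1.5, 1.2]), ('shk', [-2.4, 0.7])]
```

View pics/ovL.png

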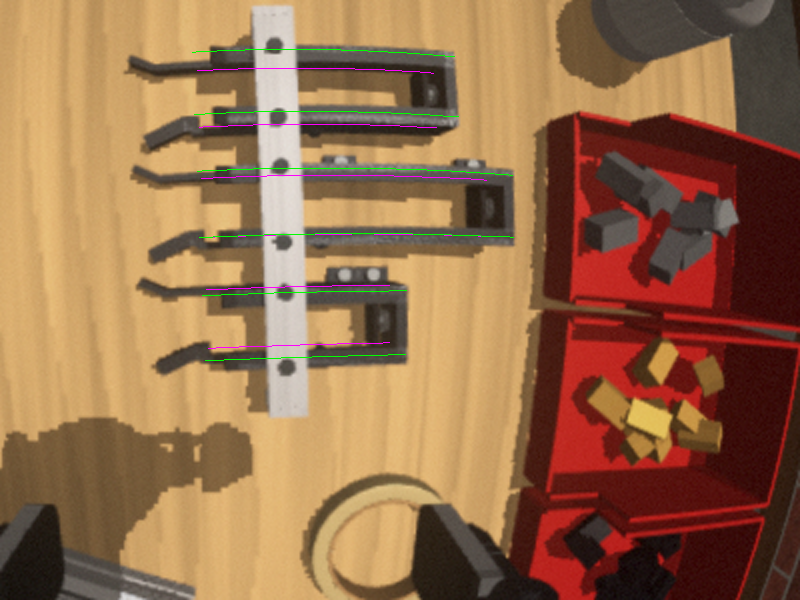

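Bars are identified: short (0.505,−0.393), medium (0.501,−0.277), long (0.498,−0.037). The lane fit gives a long-lane mouth near (0.582,0.185) with yaw about 2°. I expect x to be good to about ±3 mm, and I'll refine it by touch. I'll start with the long bar.

```bash
cat >> h.py <<'E'
BARS={"s":(.5048,-.3927,-7.52,.09),"m":(.5011,-.2771,6.5,.12),"l":(.4983,-.0373,-18.7,.15)}
X0,Y0,TH=.5822,.1854,2.08
OFF={"m":.062,"l":0,"s":-.062}
def lane(n,a,b,z):
    t=np.radians(TH); b=b+OFF[n]
    return [X0+np.cos(t)*a-np.sin(t)*b, Y0+np.sin(t)*a+np.cos(t)*b, z]
def inlane(n,p):
    t=np.radians(TH); d=np.array(p[:2])-[X0,Y0]
    return np.round([1e3*(np.cos(t)*d[0]+np.sin(t)*d[1]),1e3*(-np.sin(t)*d[0]+np.cos(t)*d[1]-OFF[n])],2)
GT=.015   # grasp point ahead of tail
def ori(y): return [-90,0,y]
def st(n=None):
    s=bot.state(); t=np.radians(TH); F=s["wrist_force"]
    print("t%.2f"%s["clock"],"tcp",np.round(s["tcp_pos"],4),"lane" if n else "",inlane(n,s["tcp_pos"]) if n else "","F(lane)",np.round([np.cos(t)*F[0]+np.sin(t)*F[1],-np.sin(t)*F[0]+np.cos(t)*F[1],F[2]],1),"gap%.4f"%s["finger_gap"])
    return s
def pick(n,ztip=.014):
    x,y,th,L=BARS[n]; t=np.radians(th); d=L/2-GT
    p=[x-np.cos(t)*d,y-np.sin(t)*d]
    bot.goto(p+[.12],ori(th))
    bot.move_straight(p+[.04],vel=.15)
    print("contact",bot.move_straight(p+[ztip],vel=.05,contact_N=6)); st()
    bot.close(); st()
    bot.move_straight(p+[.09],vel=.12); st()
E
python3 - <<'E'
from h import *
pick("l")
f=bot.grab_frame("wrist");save("p1w",f);f=bot.grab_frame("side");save("p1s",f)
E
```

```text
contact False
t7.57 tcp [ 0.4414 -0.018   0.0139]   F(lane) [-1.6 -0.  -0.5] gap0.0852
t8.12 tcp [ 0.4417 -0.0181  0.0144]   F(lane) [-1.7 -0.3  5.9] gap0.0287
t8.91 tcp [ 0.441  -0.018   0.0895]   F(lane) [ 0.2  0.3 -2.5] gap0.0288
```

View pics/p1w.png

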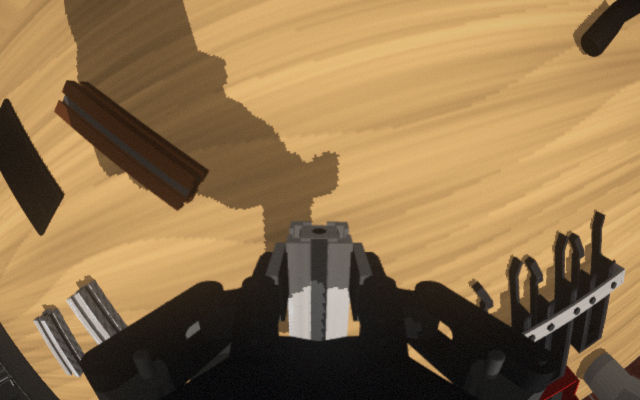

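View pics/p1s.png

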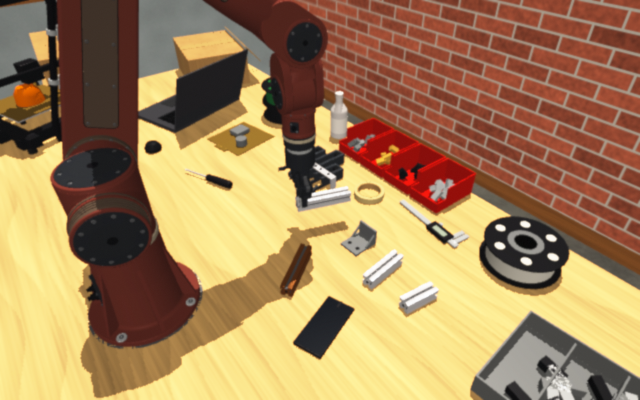

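```bash
python3 - <<'E'
from h import *
f=cv2.imread("pics/p1w.png")
cv2.imwrite("pics/p1wz.png",cv2.resize(f[200:350,240:400],(800,750),interpolation=cv2.INTER_CUBIC)[:600])
s=bot.state(); c=bot.calibration("wrist")
t=np.radians(-18.7)
for uv in [(288,240),(352,240),(292,223),(348,223)]:
  for z in (.1055,):
    P=toplane("wrist",uv,z,c)[0]; d=P[:2]-s["tcp_pos"][:2]
    print(uv,z,np.round([1e3*(np.cos(t)*d[0]+np.sin(t)*d[1]),1e3*(-np.sin(t)*d[0]+np.cos(t)*d[1])],1))
E
```

```text
(288, 240) 0.1055 [-16.  -13.1]
(352, 240) 0.1055 [-16.   15.1]
(292, 223) 0.1055 [-24.  -11.1]
(348, 223) 0.1055 [-24.   13.1]
```

View pics/p1wz.png

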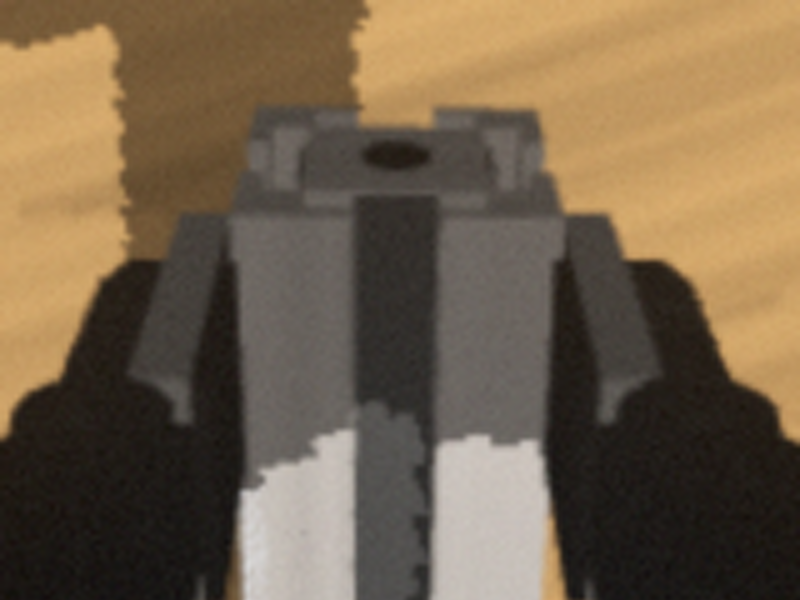

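The long bar is gripped straight and its tail is 15 mm behind the TCP, as planned. Now I'll approach the long lane and feel for the fence.

```bash
cat >> h.py <<'E'
def approach(n,b=0.,gap=.055):
    L=BARS[n][3]; a=-gap-L+GT
    bot.goto(lane(n,a,b,.09),ori(TH)); 
    bot.move_straight(lane(n,a,b,.0147),vel=.12,contact_N=8); st(n)
E
python3 - <<'E'
from h import *
approach("l")
a=-.013-.15+GT
print("fwd",bot.move_straight(lane("l",a,0,.0147),vel=.05,contact_N=5)); st("l")
print("left",bot.move_straight(lane("l",a,.006,.0147),vel=.012,contact_N=3)); st("l")
f=bot.grab_frame("side");save("p2s",f[100:250,240:440])
f=bot.grab_frame("scene");save("p2c",f)
E
```

```text
t10.47 tcp [0.3919 0.177  0.0138] lane [-190.45   -1.48] F(lane) [ 0.1 -0.1  1.8] gap0.0286
fwd True
t10.69 tcp [0.3919 0.177  0.0138] lane [-190.48   -1.48] F(lane) [-0.7 -1.   5.3] gap0.0286
left True
t11.20 tcp [0.3919 0.177  0.0138] lane [-190.47   -1.5 ] F(lane) [-0.5  1.5  4.4] gap0.0283
```

View pics/p2s.png

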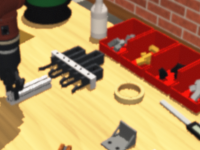

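View pics/p2c.png

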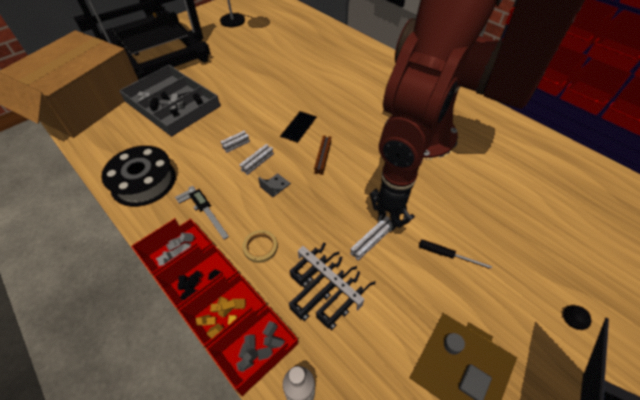

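The bar was touching the bench, so the contact stop tripped straight away. I'll lift about 1 mm and go on.

```bash
python3 - <<'E'
from h import *
a=-.19
bot.move_straight(lane("l",a,0,.0165),vel=.03); bot.sleep(.15); st("l")
a=-.013-.15+GT
print("fwd",bot.move_straight(lane("l",a,0,.0160),vel=.05,contact_N=5)); st("l")
print("left",bot.move_straight(lane("l",a,.006,.0160),vel=.012,contact_N=3)); st("l")
E
```

```text
t11.72 tcp [0.3921 0.1784 0.0163] lane [-1.9021e+02 -8.0000e-02] F(lane) [-0.1 -0.2 -1.7] gap0.0288
fwd False
t12.71 tcp [0.4341 0.1801 0.016 ] lane [-1.4822e+02  6.0000e-02] F(lane) [-0.4  1.8 -1.2] gap0.0287
left True
t12.98 tcp [0.4338 0.1808 0.0157] lane [-148.5     0.79] F(lane) [ 0.5 -2.  -0.9] gap0.0286
```

The fence touched at +0.8 mm, against a nominal +1.5 mm, so the lane fit is good to under 1 mm. Inserting now, still gripped.

```bash
python3 - <<'E'
from h import *
b=.0001
bot.move_straight(lane("l",-.148,b,.0155),vel=.02)
for a in (-.12,-.09,-.06,-.035,-.012):
    r=bot.move_straight(lane("l",a,b,.0155),vel=.06,contact_N=14); print(r); st("l")
    if r: break
save("p3w",bot.grab_frame("wrist"))
save("p3c",cv2.resize(bot.grab_frame("scene")[200:350,230:430],(800,600),interpolation=cv2.INTER_CUBIC))
E
```

```text
False
t13.85 tcp [0.4633 0.1812 0.0156] lane [-118.99    0.12] F(lane) [ 2.1  1.3 -1.3] gap0.0287
False
t14.50 tcp [0.4933 0.1822 0.0156] lane [-8.9e+01  2.0e-02] F(lane) [ 2.2 -0.3 -1.9] gap0.0286
False
t15.15 tcp [0.5234 0.1832 0.0156] lane [-58.84  -0.09] F(lane) [ 2.3 -1.8 -2.1] gap0.0284
False
t15.72 tcp [0.5475 0.1839 0.0153] lane [-34.75  -0.23] F(lane) [ 2.4 -4.5 -5.9] gap0.0282
False
t16.25 tcp [0.5699 0.1846 0.0153] lane [-12.3   -0.36] F(lane) [-0.8 -6.3 -3.7] gap0.0288
```

View pics/p3c.png

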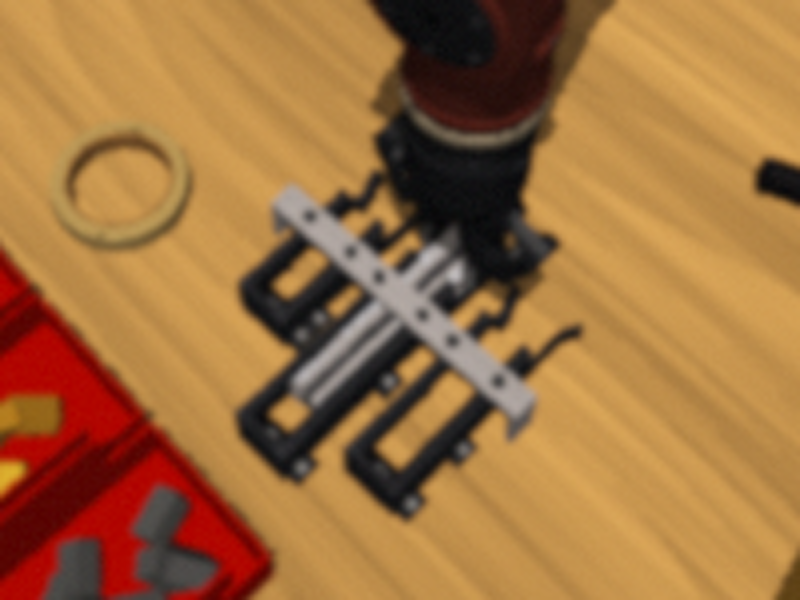

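View pics/p3w.png

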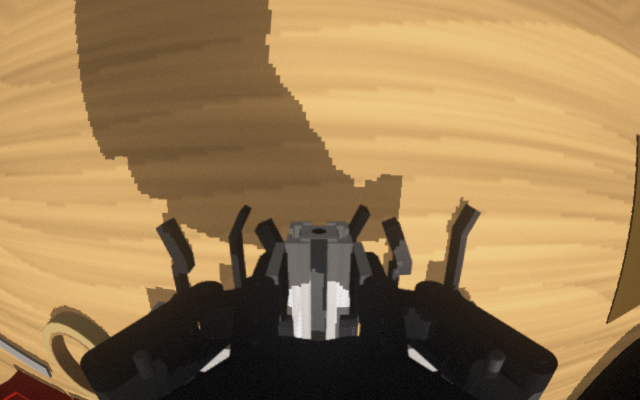

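The long bar is about 27 mm short of home and well inside the channel. I'll release, back off, shut the fingers and push.

```bash
cat >> h.py <<'E'
def push(n,b=0.0005,start=-.056,z=.0165,end=.006-.011,cN=14):
    bot.ungrasp(); st(n)
    bot.move_straight(lane(n,start,b,.0165),vel=.12)
    bot.close(); bot.move_straight(lane(n,start,b,z),vel=.05); st(n)
    for a in (-.040,-.030,-.025,-.020,-.015,-.012,-.009,-.007,-.005,-.003,-.001,.001):
        r=bot.move_straight(lane(n,a,b,z),vel=.03,contact_N=cN); print(r,end=" "); s=st(n)
        if r: break
    save("push_"+n,cv2.resize(bot.grab_frame("scene")[200:350,230:430],(800,600),interpolation=cv2.INTER_CUBIC))
E
python3 - <<'E'
from h import *
push("l")
save("push_lw",bot.grab_frame("wrist"))
E
```

```text
t16.94 tcp [0.5703 0.1852 0.0156] lane [-11.93   0.23] F(lane) [ 0.8  0.3 -0.3] gap0.0854
t18.48 tcp [0.5262 0.1839 0.0165] lane [-56.02   0.51] F(lane) [-0.6  0.6  0.3] gap-0.0002
False t19.16 tcp [0.5421 0.1844 0.0164] lane [-40.13   0.47] F(lane) [-1.   0.1  0.3] gap0.0003
False t19.64 tcp [0.5526 0.1848 0.0165] lane [-29.62   0.5 ] F(lane) [ 0.8 -0.4  0.2] gap-0.0002
False t19.96 tcp [0.5577 0.185  0.0166] lane [-24.53   0.51] F(lane) [ 0.3 -0.   0.2] gap0.0003
False t20.27 tcp [0.5628 0.1852 0.0166] lane [-19.37   0.52] F(lane) [-1.3  1.   0.5] gap-0.0000
False t20.59 tcp [0.5677 0.1854 0.0165] lane [-14.51   0.5 ] F(lane) [-0.6  0.1 -0. ] gap0.0000
False t20.84 tcp [0.5698 0.1854 0.0163] lane [-12.36   0.49] F(lane) [-3.8  0.7 -1. ] gap-0.0000
False t21.09 tcp [0.5729 0.1854 0.0163] lane [-9.24  0.37] F(lane) [-4.6  0.3 -0.6] gap-0.0001
False t21.34 tcp [0.5748 0.1856 0.0164] lane [-7.35  0.42] F(lane) [-4.4 -0.1 -1. ] gap-0.0000
False t21.59 tcp [0.5749 0.1855 0.0158] lane [-7.26  0.32] F(lane) [-9.3 -0.2 -0.5] gap0.0000
False t21.84 tcp [0.575  0.1854 0.0152] lane [-7.2   0.26] F(lane) [-13.8  -1.2   0.6] gap0.0003
False t22.09 tcp [0.5751 0.1854 0.0151] lane [-7.12  0.29] F(lane) [-21.   -0.9   6.3] gap0.0001
False t22.34 tcp [0.5751 0.1854 0.015 ] lane [-7.07  0.24] F(lane) [-28.4  -0.9  13.8] gap0.0003
```

View pics/push_lw.png

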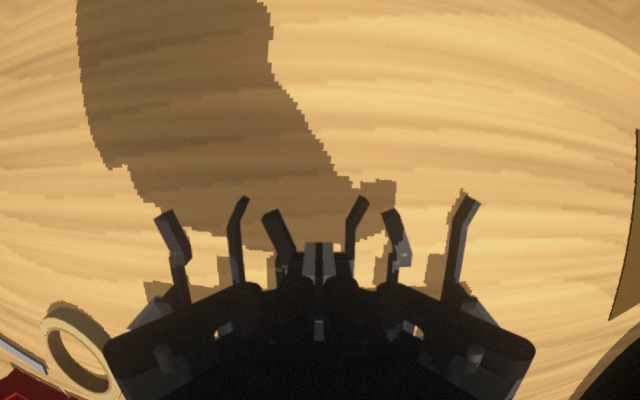

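View pics/push_l.png

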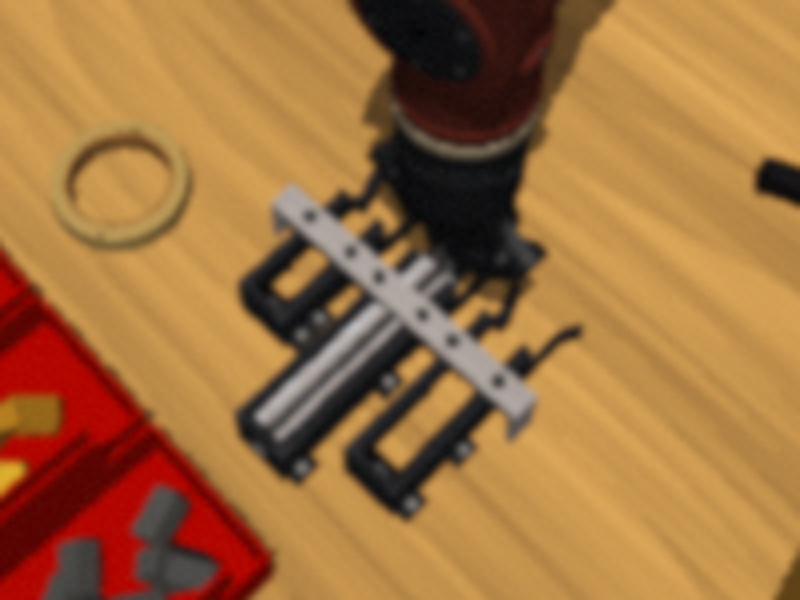

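The bar stopped solid with its tail at +3.9 mm, the predicted hard stop. The force rose to 28 N because my stop was per segment, so next time I'll use an absolute limit. Now I'll back off and check the hook.

```bash
python3 - <<'E'
from h import *
bot.move_straight(lane("l",-.05,.0005,.0165),vel=.1); st("l")
bot.move_straight(lane("l",-.03,.0,.14),vel=.2)
f=bot.grab_frame("wrist"); save("chk_l",cv2.resize(f[130:330,190:456],(798,600),interpolation=cv2.INTER_CUBIC)); st("l")
E
```

```text
t23.10 tcp [0.5338 0.1843 0.0171] lane [-48.36   0.65] F(lane) [ 1.  -0.5  0.8] gap0.0004
t23.93 tcp [0.5513 0.1841 0.1385] lane [-30.92  -0.18] F(lane) [-0.5 -0.3  0.1] gap0.0002
```

View pics/chk_l.png

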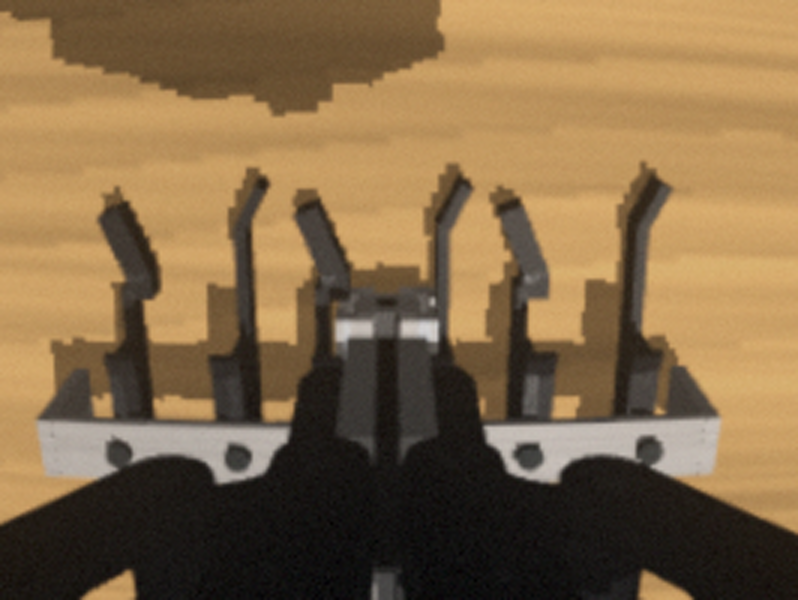

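The long lane's hook nose, at (345,290) in the picture, is sprung in behind the tail, and its shape matches the two empty hooks. Next is the medium bar. I'll stop the gripped insert 10 mm earlier so the opening fingers clear the stored bar's tail.

```bash
cat >> h.py <<'E'
def insert(n,b=.0001,end=-.022):
    L=BARS[n][3]; z=.0157
    bot.goto(lane(n,-.05-L+GT,b,.09),ori(TH))
    bot.move_straight(lane(n,-.05-L+GT,b,.0165),vel=.14); st(n)
    a0=-.013-L+GT
    if bot.move_straight(lane(n,a0,b,z),vel=.08,contact_N=8): print("early contact"); st(n); return False
    for a in (a0+.03,a0+.06,end):
        r=bot.move_straight(lane(n,a,b,z),vel=.08,contact_N=14); print(r,end=" "); st(n)
        if r: return False
    return True
def push2(n,b=.0005,start=-.060,z=.0170):
    bot.ungrasp(); bot.move_straight(lane(n,start,b,z),vel=.15)
    bot.close(); st(n)
    a=-.030
    bot.move_straight(lane(n,a,b,z),vel=.08,contact_N=12); t=np.radians(TH)
    while a<.003:
        a+=.004 if a<-.0145 else .0015
        bot.move_straight(lane(n,a,b,z),vel=.05,contact_N=12); s=bot.state(); F=s["wrist_force"]
        fx=np.cos(t)*F[0]+np.sin(t)*F[1]; q=inlane(n,s["tcp_pos"]); print(np.round([1e3*a,q[0],fx],1).tolist(),end=" ")
        if fx<-14 or (fx<-9 and q[0]>-8.2): break
    st(n)
    save("push_"+n,cv2.resize(bot.grab_frame("scene")[200:350,230:430],(800,600),interpolation=cv2.INTER_CUBIC))
def check(n):
    bot.move_straight(lane(n,-.045,.0005,.017),vel=.15)
    bot.move_straight(lane(n,-.03,.0,.14),vel=.25)
    f=bot.grab_frame("wrist"); save("chk_"+n,cv2.resize(f[130:330,190:456],(798,600),interpolation=cv2.INTER_CUBIC)); st(n)
E
python3 - <<'E'
from h import *
bot.ungrasp(); pick("m")
c=bot.calibration("wrist"); s=bot.state()
save("pm",bot.grab_frame("wrist"))
t=np.radians(6.5)
P=toplane("wrist",(320,242.6),.1055,c)[0]; d=P[:2]-s["tcp_pos"][:2]; print(1e3*(np.cos(t)*d[0]+np.sin(t)*d[1]))
E
```

```text
contact False
t27.80 tcp [ 0.4563 -0.2822  0.0139]   F(lane) [-0.1 -0.3  0.1] gap0.0853
t28.36 tcp [ 0.4566 -0.2824  0.0144]   F(lane) [-0.8  0.1  5.8] gap0.0285
t29.14 tcp [ 0.456  -0.2818  0.0893]   F(lane) [-0.4  0.  -0.7] gap0.0285
-14.723099813874573
```

View pics/pm.png

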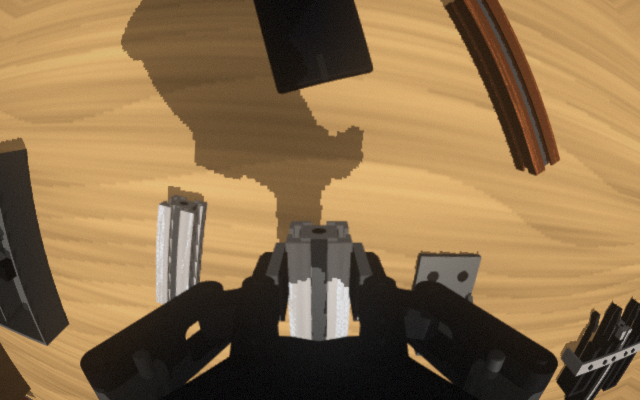

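The medium bar is gripped with its tail edge at row ~241, the same as the long one. Inserting it.

```bash
python3 - <<'E'
from h import *
if insert("m"):
    push2("m"); check("m")
E
```

```text
t31.77 tcp [0.4254 0.2415 0.0165] lane [-154.7    -0.25] F(lane) [-0.5  0.1 -0.4] gap0.0285
False t32.91 tcp [0.4925 0.244  0.0156] lane [-87.48  -0.17] F(lane) [ 2.5 -4.2 -4.2] gap0.0282
False t33.43 tcp [0.5221 0.245  0.0156] lane [-57.88  -0.25] F(lane) [ 3.  -4.8 -5.4] gap0.0284
False t34.03 tcp [0.5577 0.2463 0.0154] lane [-22.24  -0.3 ] F(lane) [ 1.1 -5.5 -4.5] gap0.0291
t35.79 tcp [0.52   0.2457 0.017 ] lane [-60.     0.49] F(lane) [-0.4  0.8 -0.2] gap-0.0003
[-26.0, -26.1, -1.2] [-22.0, -21.8, -1.1] [-18.0, -17.5, -0.9] [-14.0, -13.8, -1.0] [-12.5, -13.0, -4.0] [-11.0, -11.0, -3.2] [-9.5, -9.5, -4.0] [-8.0, -8.1, -3.8] [-6.5, -7.6, -6.9] [-5.0, -7.5, -10.8] t38.82 tcp [0.5725 0.2473 0.0161] lane [-7.49  0.26] F(lane) [-10.8  -0.6   0.3] gap0.0001
t39.98 tcp [0.55   0.2461 0.1393] lane [-29.95  -0.2 ] F(lane) [-0.1 -1.2  0.1] gap-0.0001
```

View pics/chk_m.png

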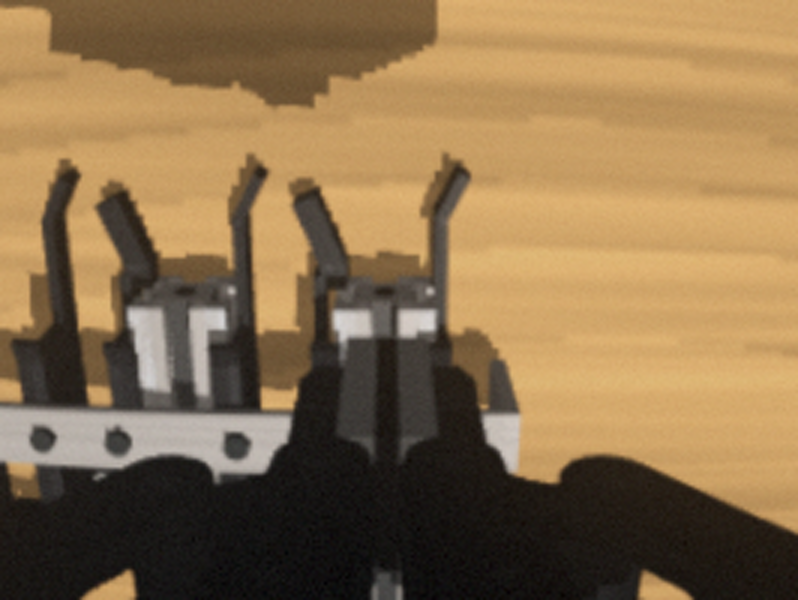

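The medium bar is home: both hooks sit behind their tails, at (345,280) and (150,275). Now the short bar.

```bash
python3 - <<'E'
from h import *
bot.ungrasp(); pick("s")
save("ps",bot.grab_frame("wrist"))
E
```

```text
contact False
t44.39 tcp [ 0.475  -0.3888  0.0139]   F(lane) [ 0.  -0.1 -0.7] gap0.0856
t44.95 tcp [ 0.4753 -0.389   0.0144]   F(lane) [-0.7 -0.1  4.2] gap0.0286
t45.73 tcp [ 0.4747 -0.3884  0.0892]   F(lane) [ 0.1 -0.5 -2.1] gap0.0286
```

View pics/ps.png

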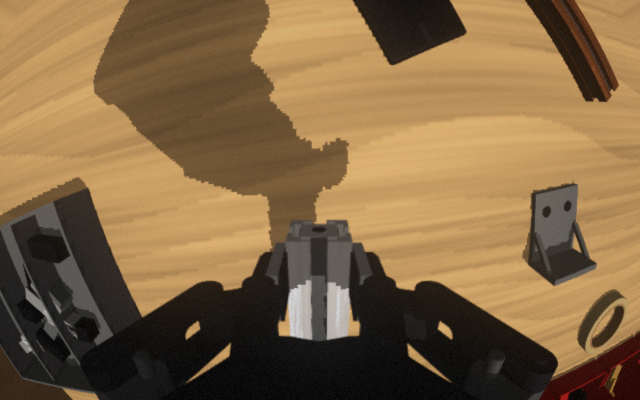

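The grip is the same, with the tail edge at row ~240. Inserting it.

```bash
python3 - <<'E'
from h import *
if insert("s"):
    push2("s"); check("s")
E
```

```text
t48.30 tcp [0.4597 0.1186 0.0164] lane [-124.8    -0.29] F(lane) [-0.5  0.   0. ] gap0.0284
False t49.44 tcp [0.5263 0.1211 0.0155] lane [-58.18  -0.26] F(lane) [ 2.  -5.1 -5.2] gap0.0288
False t49.97 tcp [0.5562 0.1221 0.0155] lane [-28.29  -0.31] F(lane) [ 1.1 -5.5 -4.5] gap0.0283
False t50.22 tcp [0.5613 0.1223 0.0153] lane [-23.17  -0.32] F(lane) [-0.2 -4.3 -3.2] gap0.0285
t51.98 tcp [0.5245 0.1218 0.017 ] lane [-59.98   0.5 ] F(lane) [-0.4 -1.   0.1] gap0.0003
[-26.0, -26.0, 0.2] [-22.0, -21.8, -0.4] [-18.0, -17.5, -0.0] [-14.0, -13.7, -1.0] [-12.5, -13.0, -3.9] [-11.0, -11.5, -5.2] [-9.5, -9.3, -4.4] [-8.0, -8.0, -2.6] [-6.5, -6.9, -5.8] [-5.0, -6.8, -8.4] [-3.5, -6.8, -11.9] t55.25 tcp [0.5777 0.1236 0.0159] lane [-6.75  0.38] F(lane) [-11.9  -0.1   0.4] gap0.0000
t56.42 tcp [0.5545 0.1223 0.1393] lane [-29.96  -0.06] F(lane) [ 0.9 -0.2 -0.2] gap-0.0000
```

View pics/chk_s.png

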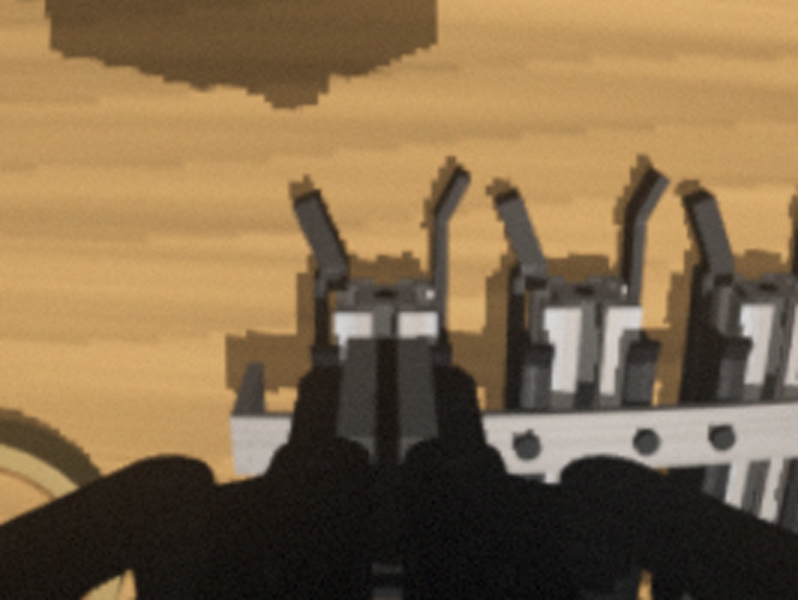

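All three hooks sit behind level tails, and the arm is clear of everything. Handing in.

```bash
python3 - <<'E'
from h import *
save("final",bot.grab_frame("side")); st(); bot.hand_in()
E
```

```text
t56.47 tcp [0.554  0.1223 0.1389]   F(lane) [-0.2  0.1 -0.4] gap-0.0001
the job is handed in; nothing more can be done
```

View pics/final.png

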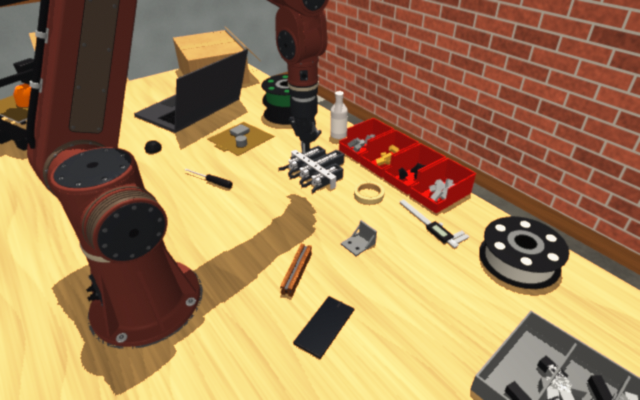

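All three offcuts are in their own lanes, and I handed the job in at about 56 s of the 72 s allowed. I gripped each one near its tail, fed it into the mouth, released it, then pushed it home with the shut fingers.

- **Home position:** each offcut stopped solid with its tail about 3.5 to 4.3 mm past the mouth line, which matches the buffer's hard stop.
- **Hooks:** the last wrist pictures show every hook nose sprung in behind its tail. I judged this by eye only, since the hook joints can't be read directly.
- **Other things on the bench:** the final side picture shows the bystanders and the brown look-alike where they started. The arm was clear of everything, with the wrist force near zero.
- **Too firm once:** the long offcut's push reached about 28 N against the solid stop, because my force limit was counted per step. I changed it to an absolute limit, and the other two stopped at 11 to 12 N.
- **Contact stops:** two stops tripped early on the first approach because the held offcut was brushing the bench. Lifting it slightly fixed that.

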